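# Pin, unlatch and hold closed a lever-operated filter housing

## Task

Take the headed steel pin out of the aluminium block and push it down through the aligned fork and lever holes of the filter press until its collar sits on the fork. Then flip the press's safety catch over, and only after that take the lever's black upright grip and pull the lever toward the filter housing until its two round halves close together. Finish while still holding the grip with the housing held shut (it springs open if let go), with the pin and catch left as you set them, and leave the other things on the bench where they are.

Things in the scene. Friction and masses are not known exactly. Their poses are not given: they have to be found in the camera images.
- press: filter press: grey baseplate 210 by 315 by 12 mm, fixed. Origin on the bench under the plate (plate spans x -130 to 80, y -125 to 190 mm); z up. The lever lies roughly along its y and is pulled to its -x. Fixed half of the steel filter housing: 72 mm disc on edge at x -84 to -102, y -31 mm, top 92 mm above the bench, its support behind to x -120; the moving half faces it 26 mm away
- fork_seat (a point): centre of the fork's pin hole at the top face of its upper plate, 70 mm above the bench, where the pin's collar comes to rest; z up, axes as the press. Fork holes 12.5 mm square, lever slot between the two 6 mm plates 13 by 21 mm; all start aligned for a vertical pin; stack 28 mm deep, free below. Nothing within 50 mm stands higher. Fork and moving housing half are one slide
- pin: headed steel pin, 90 g: shank 10 mm diameter, 36 mm long, chamfered foot; above it a collar 28 mm diameter, 5 mm thick; above that a round grip 18 mm diameter, 24 mm tall. Origin at the centre of the foot, z along the pin to the head. Starts upright in one of the block's three holes, its collar on the block's top, 40 mm above the bench
- pin_collar (a point): point on the pin's axis at the underside of its collar, 36 mm above the foot; the round grip spans 5 to 29 mm above this point.
- block: aluminium block 146 by 56 by 40 mm tall with three 12 mm holes in a row along its x, 46 mm apart; fixed. Origin at the centre of its underside. Besides the pin a headless dowel (60 mm) and a glass rod (85 mm) stand in it; which stands in which hole varies.
- catch (a joint): angle of the safety catch (rad): near 0 its blade lies in front of the lever and blocks it, 1.25 = fully flipped. Hinge with light friction (under 1 N at the tip), stays where left. The hinge axis is horizontal along the press's x; flipping moves the thumb tab to the press's +y.
- catch_hinge (a point): point on the catch's hinge axis, fixed on the press, 56 mm above the bench.
- catch_tip (a point): tip of the catch's thumb tab (28 mm wide along the press's x, 9 mm thick, 55 mm from the hinge). At joint 0 it is 19 mm to the -y side of the hinge and 52 mm above it; fully flipped 43 mm to the +y side and 34 mm above. Can be pushed over from its -y side, where about 55 mm are free between it and the lever's grip
- lever (a joint): angle of the lever (rad) about its vertical pivot: 0 at rest, grows (anticlockwise from above) as it is pulled towards the press's -x; about 0.4 when the housing is closed, at most 0.47. While the catch is closed it is blocked within about 0.03.
- handle: the whole lever: flat steel bar with a black upright round grip, 24 mm diameter, 50 mm tall. Origin on the grip's axis at its lower end, level with the bar's top, 62 mm above the bench. 170 mm from the pivot; moves some 70 mm on a horizontal arc about it. The 20 mm wide bar runs along its y, 170 mm to the pivot and 65 mm outwards
- lever_pivot (a point): point on the lever's vertical pivot axis, 62 mm above the bench.
- jaw (a joint): travel of the moving housing half (m): 0 = open, 0.0264 = shut on the fixed half. Driven by the lever only through the pin (about 70 mm from the pivot); a return spring pushes it open, which needs about 8 N at the grip when shut.
- dowel: headless steel dowel, 10 mm diameter, 60 mm long, upright in one of the three holes of the block. Not part of the job. Origin at the centre of its underside.
- glass_rod: glass rod, 9 mm diameter, 85 mm long, upright in one of the three holes of the block. Not part of the job. Origin at the centre of its underside.
- beaker: glass beaker, 68 mm across, 85 mm tall. Not part of the job. Origin at the centre of its underside.
- marker: blue marker pen, 14 mm thick, about 130 mm long. Not part of the job. Origin at the underside of its middle.
- jar: amber glass jar with lid, 60 mm across, 85 mm tall. Not part of the job. Origin at the centre of its underside.
- dish: flat lidded Petri dish, 90 mm across, 14 mm tall. Not part of the job. Origin at the centre of its underside.

How it is judged:
By the outcome, as a careful person would: the job done as asked, in the order asked, and still so for the second after the job is handed in, while the arm keeps its last pose, push and grip.
It also fails if it takes over 70 s, if anything falls off the work surface, if the arm or the gripper's body presses on something with over 40 N, if the wrist force passes 120 N, or if a joint passes its speed limit or range.

## Robot

A 6-joint arm with a two-finger parallel gripper is mounted at the origin on the work surface. World frame = base frame: x ahead of the robot, y to its left, z up, the work surface at z = 0. Lengths are in mm, angles in rad, forces in N, time in s.
With the tool pointing down it reaches from about 300 to 750 mm from the base axis. Payload 8.5 kg.
Tool frame: the origin (TCP) lies at the very end of the fingers, on their centre line; the grasp point (between the pads) lies 19 mm behind it (manip.grasp_offset is the z of the grasp point in the tool frame, in mm); z points along the fingers, y is the direction in which the jaws open and shut (so a half turn about z gives the same grasp; the last joint's range is limited). The gripper opens to 88 mm and grips with 3 to 60 N. Pads are 18 mm wide; open, the fingers measure 123 mm over their backs; the gripper's body (75 mm by 187 mm) begins 45 mm behind the grasp point.
Start: joints at [-1.477, 0.381, 1.297, -0, 1.464, -0.215], TCP at [167.148, -523.968, 238.748] pointing down, gripper open.
Joint ranges: [-3.11, 3.11], [-0.89, 2.33], [0.22, 2.48], [-1.42, 4.56], [0.17, 2.85], [-2.88, 2.88]. Speed limits (rad/s): [2.39, 2.39, 3.14, 3.14, 3.14, 3.14].

## Interface

Orientations are given as a 3x3 rotation matrix whose columns are the frame's x, y, z axes.
In Python, from bench import manip gives the robot as it stands.
- The arm moves only by the tool apply_moves, never from a script. Its argument "moves" is a list of rows, each a list of 7 numbers: the shift along the world's x, y, z in units of 25 mm (1.0 is 25 mm), then the turn, a rotation vector about the world's x, y, z in units of 6 degrees (1.0 is 6 degrees), then the opening, from 0 (shut) to 1 (fully open). A call has 1 to 12 rows; each row is the pose to reach, as a shift and turn from the pose commanded when the call began; what a row does not reach only later rows make up. A row lasts 1/12 s, in which the tool goes at most 41.7 mm and 7.16 degrees, less where a joint would pass 70% of its speed; a pose out of reach is approached as far as the arm can. A call with a gripper value outside its range is refused whole. The fingers move at their own pace and stop on an object; "squeeze" is the grip in N (left out, the last holds). Time passes only in rows, so rows that repeat a pose let the fingers close. It gives the time, the measured TCP pose, the force and the opening at its end, in the units of the state.
- manip.get_state(): the state, without advancing time (a new reading comes with each control period).
- manip.read_camera(name): name is "side" or "top" or "wrist"; returns a dict with "frame" (420x560x3 uint8, red, green, blue), "depth" (420x560 float32, mm along the optical axis (not along the pixel's ray), 0 where there is no reading), "fx", "fy", "cx", "cy" (pixels), "k1" (the pictures are not rectified: a ray, as slopes to the right and down, at radius r is drawn at 1 + k1 r^2 times it, then the intrinsics apply), "R" (3x3) and "t" (3): a world point X has camera coordinates R X + t; the wrist camera has in their place "mount" (4x4, takes a point from camera to tool coordinates, whose origin is the TCP and whose axes are the flange's). Camera axes: x right, y down, z forward; pixel columns grow to the right and rows downward; lengths in mm; the calibration is good to about 2 mm. A picture is of the moment at which its call begins: read the wrist's pose just before it.
- manip.finish_job(): hands the job in, once; it reports no verdict.
The state is a dict: "t": time; "joint_positions": joint angles; "qvel": joint speeds; "effort": joint torques, N m; "ee_pos": TCP position; "orientation": TCP orientation; "ft_force": force on the tool from outside, world axes, zero at the start; "torque": the same for the moment, N m; "grip_width": finger opening in mm.
Only numpy, scipy, OpenCV 4.12 (cv2) and the standard library are available. Lean on these libraries where they do the work, as an engineer would, in place of code of your own. Each camera call takes 0.05 s, during which the arm holds its last target.

## Working session

There is one attempt and no reset: what is moved stays moved. The work goes in short steps, Python scripts to look and compute and a tool call to move; the robot and the scene stay as the last step left them, time stands still between calls to the robot, and variables do not carry over. Pictures are saved under pics/ and viewed, and the job is handed in when it is done.

Besides the shell and the picture viewer there is one more tool, called after "Request:" in YAML: its name, and indented under it one key for each argument. apply_moves: Moves the arm, as the interface text tells. Its arguments: {"type":"object","properties":{"moves":{"type":"array"},"squeeze":{"type":"number"}},"required":["moves"]}

```bash
ls; mkdir -p pics; cat > h.py <<'E'
import numpy as np, cv2
from bench import manip
def shot(name,fn):
    c=manip.read_camera(name); np.savez('pics/'+fn+'.npz',**{k:v for k,v in c.items()})
    cv2.imwrite('pics/'+fn+'.png',cv2.cvtColor(np.asarray(c['frame']),cv2.COLOR_RGB2BGR)); return c
def load(fn): return dict(np.load('pics/'+fn+'.npz'))
def ray(c,u,v):
    K=np.array([[c['fx'],0,c['cx']],[0,c['fy'],c['cy']],[0,0,1.]]);
    p=cv2.undistortPoints(np.array([[[u,v]]],float),K,np.array([float(c['k1']),0,0,0]),P=None)[0,0]
    return np.array([p[0],p[1],1.])
def RT(c,st=None):
    if 'R' in c: return c['R'],c['t']
    m=np.array(c['mount']); R0=np.array(c['Rw']) ; p0=np.array(c['pw'])
    Rc=R0@m[:3,:3]; pc=R0@m[:3,3]+p0
    return Rc.T,-Rc.T@pc
def onz(c,u,v,z):
    R,t=RT(c); d=R.T@ray(c,u,v); o=-R.T@t
    return o+d*(z-o[2])/d[2]
def dep(c,u,v):
    R,t=RT(c); d=float(c['depth'][int(round(v)),int(round(u))]); return R.T@(ray(c,u,v)*d-t)
def proj(c,X):
    R,t=RT(c); x=R@np.array(X,float)+t; a,b=x[0]/x[2],x[1]/x[2]; s=1+c['k1']*(a*a+b*b)
    return np.array([c['fx']*a*s+c['cx'],c['fy']*b*s+c['cy']])
def wshot(fn):
    s=manip.get_state(); c=manip.read_camera('wrist'); c['Rw']=np.array(s['orientation']); c['pw']=np.array(s['ee_pos'])
    np.savez('pics/'+fn+'.npz',**c); cv2.imwrite('pics/'+fn+'.png',cv2.cvtColor(np.asarray(c['frame']),cv2.COLOR_RGB2BGR)); return c
E
python3 - <<'E'
from h import *
s=manip.get_state(); print({k:np.round(v,3).tolist() for k,v in s.items()}, manip.grasp_offset)
for n in('side','top'):
    c=shot(n,n+'0'); print(n,c['fx'],c['k1'],np.round(-c['R'].T@c['t']))
c=wshot('wrist0'); print(np.round(c['mount'],2))
E
```

```text
pics
{'t': 0.0, 'joint_positions': [-1.477, 0.381, 1.298, -0.0, 1.464, -0.215], 'qvel': [0.0, -0.001, -0.001, 0.001, 0.001, 0.001], 'effort': [-0.001, -43.794, -22.455, 0.071, 0.035, -0.0], 'ee_pos': [167.141, -523.692, 238.141], 'orientation': [[0.953, 0.304, -0.0], [0.304, -0.953, 0.001], [0.0, -0.001, -1.0]], 'ft_force': [0.181, 0.274, 0.22], 'torque': [0.008, 0.017, 0.002], 'grip_width': 88.093} -18.700000000000003
side 465.3408330058952 -0.09995678448213172 [-102.  700. 1019.]
top 498.1117815450851 -0.09644009385339646 [ 247.   71. 1392.]
[[  -0.     -0.95   -0.31   79.98]
 [   1.     -0.     -0.     -0.73]
 [  -0.     -0.31    0.95 -145.97]
 [   0.      0.      0.      1.  ]]
```

View pics/top0.png

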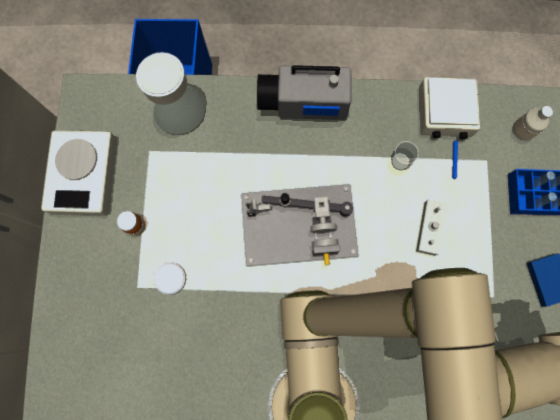

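View pics/side0.png

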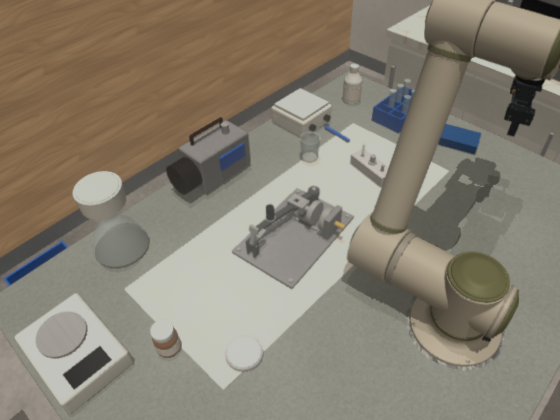

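View pics/wrist0.png

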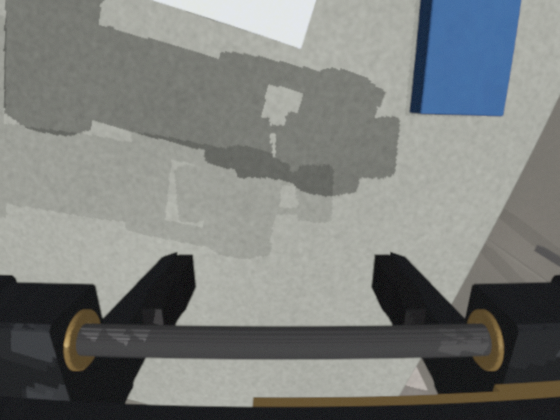

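The top view shows the press near (300,222), the block with pin near (432,227), beaker (404,156), marker (455,160), jar (130,222) and dish (170,278). I'll zoom in.

```bash
python3 - <<'E'
from h import *
c=load('top0'); im=cv2.cvtColor(c['frame'],cv2.COLOR_RGB2BGR)
cv2.imwrite('pics/topA.png',cv2.resize(im[175:275,235:365],None,fx=6,fy=6,interpolation=cv2.INTER_CUBIC))
cv2.imwrite('pics/topB.png',cv2.resize(im[190:265,405:465],None,fx=8,fy=8,interpolation=cv2.INTER_CUBIC))
s=load('side0'); im=cv2.cvtColor(s['frame'],cv2.COLOR_RGB2BGR)
cv2.imwrite('pics/sideA.png',cv2.resize(im[180:290,230:360],None,fx=5.4,fy=5.4,interpolation=cv2.INTER_CUBIC))
E
```

```text
(no output)
```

View pics/topA.png

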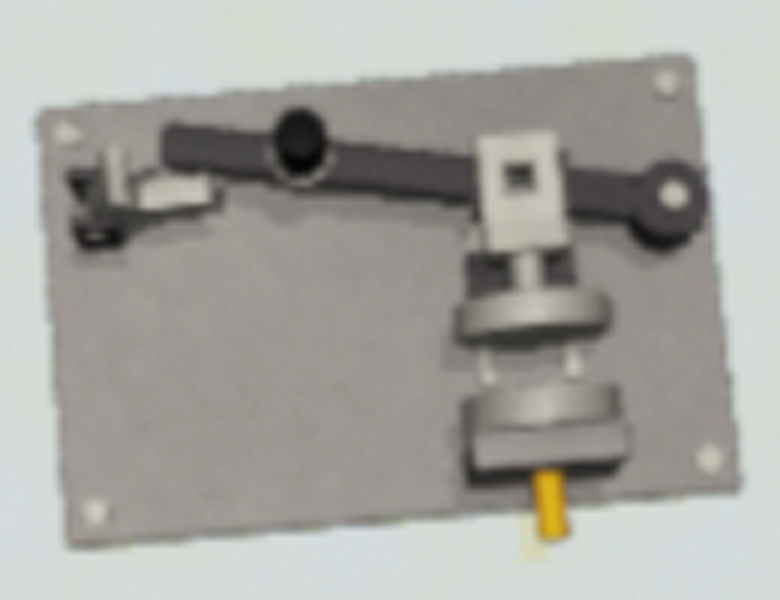

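View pics/topB.png

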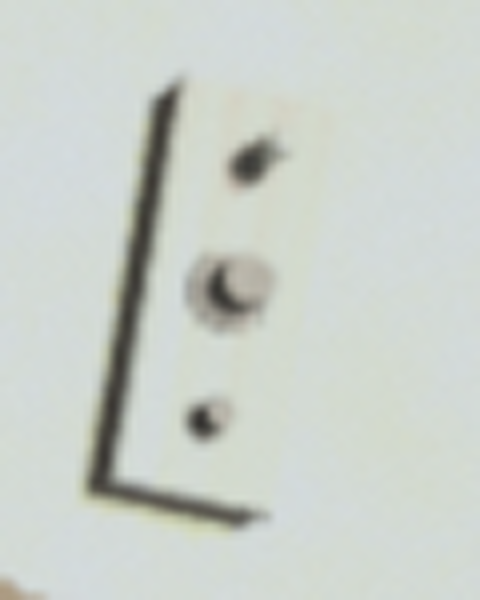

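View pics/sideA.png

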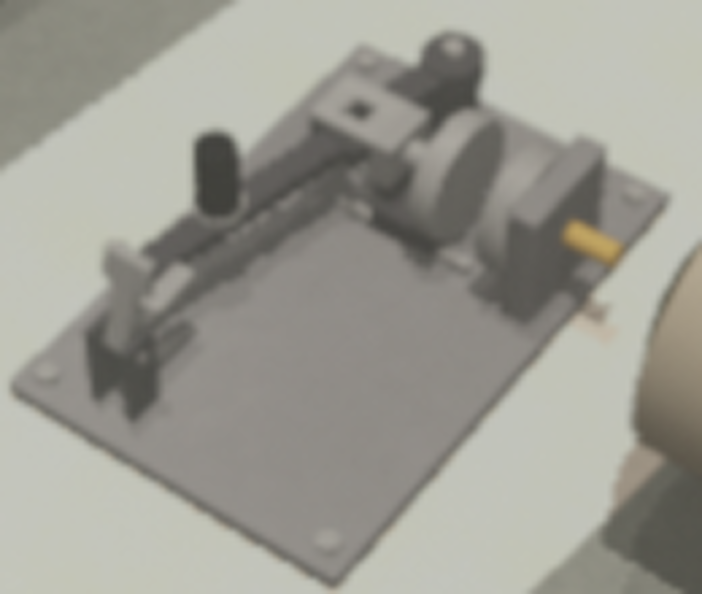

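```bash
python3 - <<'E'
from h import *
c=load('top0')
f=lambda u,v,s,ox,oy:((u+.5)/s-.5+ox,(v+.5)/s-.5+oy)
A=lambda u,v:f(u,v,6,235,175); B=lambda u,v:f(u,v,8,405,190)
P=np.array([onz(c,*A(*p),12)[:2] for p in [(38,112),(690,55),(740,490),(70,548)]])
print(P.round(1)); 
L=np.array([[80,190],[80,-125],[-130,-125],[-130,190]],float)
Pc=P-P.mean(0);Lc=L-L.mean(0); M=Lc.T@Pc; a=np.arctan2(M[0,1]-M[1,0],M[0,0]+M[1,1]); R=np.array([[np.cos(a),-np.sin(a)],[np.sin(a),np.cos(a)]])
t=P.mean(0)-R@L.mean(0); print('press',a,t.round(1),'res',(L@R.T+t-P).round(1).tolist())
to=lambda X:R.T@(np.array(X)[:2]-t)
for n,p,z in [('fork',(520,175),70),('gripTop',(299,135),112),('pivot',(672,195),70),('tab',(118,165),108),('blade',(175,190),60)]:
    X=onz(c,*A(*p),z); print(n,X.round(1),'press',to(X).round(1), 'depth',dep(c,*A(*p)).round(1))
for n,p,z in [('pin',(245,278),69),('dow',(212,415),50),('rod',(252,160),60)]:
    X=onz(c,*B(*p),z); print(n,X.round(1),'depth',dep(c,*B(*p)).round(1))
Q=np.array([onz(c,*B(*p),40)[:2] for p in [(182,80),(330,105),(265,515),(105,480)]]);print(Q.round(1))
E
```

```text
[[ 574.7  219.5]
 [ 612.1  -90.2]
 [ 404.6 -114.7]
 [ 368.5  194.5]]
press 0.1185675635126988 [518.6  22.9] res [[0.9, 1.6], [0.8, -1.6], [-0.3, -1.9], [-1.4, 1.8]]
fork [538.2  -6.6  70. ] press [ 15.9 -31.6] depth [543.2  -7.9  47.1]
gripTop [544.   93.4 112. ] press [33.5 66.9] depth [542.9  93.3 116.5]
pivot [531.  -75.5  70. ] press [  0.6 -99.3] depth [531.7 -75.9  66.6]
tab [529.  172.7 108. ] press [ 28.  147.4] depth [528.2 172.4 111.3]
blade [528.6 149.9  60. ] press [ 24.9 124.9] depth [527.3 149.5  66.5]
pin [ 490.7 -317.7   69. ] depth [ 491.1 -318.2   67. ]
dow [ 446.3 -310.5   50. ] depth [ 444.2 -306.6   63.9]
rod [ 533.7 -323.9   60. ] depth [ 534.2 -324.6   57.9]
[[ 565.9 -305.8]
 [ 558.6 -358.3]
 [ 413.6 -331. ]
 [ 424.3 -275.6]]
```

Request:
apply_moves:
  moves:
    - [4, 2.6, -0.6, 0, 0, -0.6, 1]
    - [8, 5.2, -1.3, 0, 0, -1.2, 1]
    - [12.96, 8.24, -1.95, 0, 0, -1.82, 1]
    - [12.96, 8.24, -1.95, 0, 0, -1.82, 1]
    - [12.96, 8.24, -1.95, 0, 0, -1.82, 1]
    - [12.96, 8.24, -1.95, 0, 0, -1.82, 1]
    - [12.96, 8.24, -1.95, 0, 0, -1.82, 1]
    - [12.96, 8.24, -1.95, 0, 0, -1.82, 1]
    - [12.96, 8.24, -1.95, 0, 0, -1.82, 1]
    - [12.96, 8.24, -1.95, 0, 0, -1.82, 1]
    - [12.96, 8.24, -1.95, 0, 0, -1.82, 1]
    - [12.96, 8.24, -1.95, 0, 0, -1.82, 1]

```text
t: 1.15
ee_pos: [490.9, -318.0, 189.7]
orientation: [[0.993, 0.119, -0.001], [0.119, -0.993, 0.0], [-0.001, -0.0, -1.0]]
ft_force: [0.9, -0.4, 0.1]
grip_width: 88.3
```

```bash
python3 - <<'E'
from h import *
c=wshot('w1'); s=manip.get_state(); print(s['t'],np.round(s['ee_pos'],2),np.round(s['orientation'],4).tolist(),np.round(s['ft_force'],1))
c=shot('top','top1')
E
```

```text
1.2 [ 490.32 -318.67  189.97] [[0.9931, 0.1174, -0.0006], [0.1174, -0.9931, -0.0001], [-0.0006, 0.0, -1.0]] [0.6 0.4 0.4]
```

View pics/w1.png

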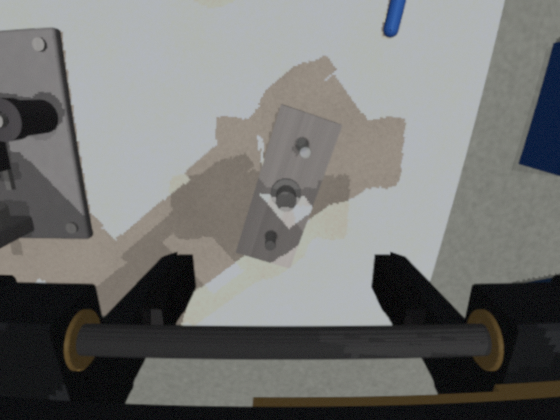

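```bash
python3 - <<'E'
from h import *
c=load('w1'); im=cv2.cvtColor(c['frame'],cv2.COLOR_RGB2BGR)
cv2.imwrite('pics/w1z.png',cv2.resize(im[95:275,225:365],None,fx=4,fy=4,interpolation=cv2.INTER_CUBIC)[:600*2][:720])
cv2.imwrite('pics/w1p.png',cv2.resize(im[165:225,250:325],None,fx=9,fy=9,interpolation=cv2.INTER_CUBIC))
E
```

```text
(no output)
```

View pics/w1p.png

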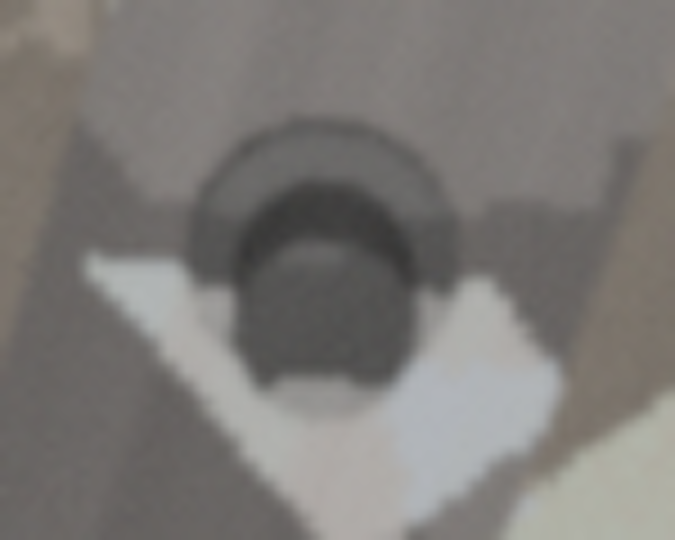

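```bash
python3 - <<'E'
from h import *
c=load('w1')
f=lambda u,v,s,ox,oy:((u+.5)/s-.5+ox,(v+.5)/s-.5+oy)
for n,p,z in [('top',(326,328),69),('topL',(237,328),69),('topR',(415,328),69),('topU',(326,240),69),('topD',(326,416),69),('colL',(187,250),45),('colR',(460,250),45),('colU',(323,118),45)]:
    q=f(*p,9,250,165); print(n,np.round(q,1),onz(c,*q,z).round(1),dep(c,*q).round(1))
E
```

```text
top [285.8 201. ] [ 490.1 -319.4   69. ] [ 489.9 -319.4   68.6]
topL [275.9 201. ] [ 489.1 -311.2   69. ] [ 489.1 -311.2   68.8]
topR [295.7 201. ] [ 491.  -327.6   69. ] [ 490.8 -327.7   68.1]
topU [285.8 191.2] [ 498.5 -318.4   69. ] [ 498.1 -318.5   67.6]
topD [285.8 210.8] [ 481.5 -320.4   69. ] [ 471.7 -321.8   39.4]
colL [270.3 192.3] [ 489.4 -305.6   45. ] [ 488.3 -305.6   41.3]
colR [300.7 192.3] [ 492.6 -332.8   45. ] [ 570.2 -307.9  335.6]
colU [285.4 177.7] [ 504.4 -317.6   45. ] [ 503.7 -317.7   41.8]
```

Request:
apply_moves:
  moves:
    - [-0.03, -0.05, -1, 0, 0, 0, 0.6]
    - [-0.03, -0.05, -2, 0, 0, 0, 0.6]
    - [-0.03, -0.05, -3, 0, 0, 0, 0.6]
    - [-0.03, -0.05, -4, 0, 0, 0, 0.6]
    - [-0.03, -0.05, -4.6, 0, 0, 0, 0.6]
    - [-0.03, -0.05, -5.1, 0, 0, 0, 0.6]
    - [-0.03, -0.05, -5.4, 0, 0, 0, 0.6]
    - [-0.03, -0.05, -5.6, 0, 0, 0, 0.6]
    - [-0.03, -0.05, -5.7, 0, 0, 0, 0.6]
    - [-0.03, -0.05, -5.7, 0, 0, 0, 0.6]

```text
t: 2.08
ee_pos: [490.1, -319.7, 47.7]
orientation: [[0.993, 0.117, 0.0], [0.117, -0.993, -0.0], [0.0, 0.0, -1.0]]
ft_force: [0.2, -0.3, 0.3]
grip_width: 52.8
```

```bash
python3 - <<'E'
from h import *
c=wshot('w2'); s=manip.get_state(); print(s['t'],np.round(s['ee_pos'],2),s['grip_width'],np.round(s['ft_force'],1))
E
```

```text
2.1333 [ 490.35 -319.67   48.05] 53.029904513660405 [ 0.6  0.8 -0.6]
```

View pics/w2.png

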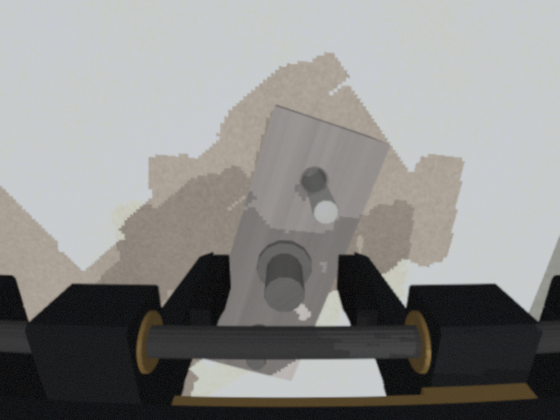

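The pin's grip, at about (285,285), is centred between the fingers at 228 and 340, with the rod and dowel clear. I'll close on it.

Request:
apply_moves:
  moves:
    - [0, 0, 0, 0, 0, 0, 0.3]
    - [0, 0, 0, 0, 0, 0, 0.15]
    - [0, 0, 0, 0, 0, 0, 0.1]
    - [0, 0, 0, 0, 0, 0, 0.1]
    - [0, 0, 0, 0, 0, 0, 0.1]
    - [0, 0, 0, 0, 0, 0, 0.1]
    - [0, 0, 0, 0, 0, 0, 0.1]
    - [0, 0, 0, 0, 0, 0, 0.1]
  squeeze: 35

```text
t: 2.8
ee_pos: [490.5, -319.3, 47.6]
orientation: [[0.993, 0.118, 0.0], [0.118, -0.993, -0.0], [0.0, 0.0, -1.0]]
ft_force: [-0.0, 0.2, 1.1]
grip_width: 17.2
```

Request:
apply_moves:
  moves:
    - [0, 0, 0.3, 0, 0, 0, 0.1]
    - [0, 0, 0.7, 0, 0, 0, 0.1]
    - [0, 0, 1.2, 0, 0, 0, 0.1]
    - [0, 0, 1.7, 0, 0, 0, 0.1]
    - [0, 0, 2.3, 0, 0, 0, 0.1]
    - [0, 0, 3, 0, 0, 0, 0.1]
    - [0, 0, 3.8, 0, 0, 0, 0.1]
    - [0, 0, 4.6, 0, 0, 0, 0.1]
    - [0, 0, 5.3, 0, 0, 0, 0.1]
    - [0, 0, 5.7, 0, 0, 0, 0.1]
    - [0, 0, 5.7, 0, 0, 0, 0.1]

```text
t: 3.72
ee_pos: [490.9, -319.6, 192.7]
orientation: [[0.993, 0.118, 0.003], [0.118, -0.993, -0.003], [0.003, 0.003, -1.0]]
ft_force: [0.2, 0.2, -1.6]
grip_width: 16.6
```

```bash
python3 - <<'E'
from h import *
c=wshot('w3'); s=manip.get_state(); print(s['t'],np.round(s['ee_pos'],2),s['grip_width'],np.round(s['ft_force'],1))
E
```

```text
3.7667 [ 490.49 -319.23  190.9 ] 16.918129588448874 [-0.3 -0.1 -0.5]
```

View pics/w3.png

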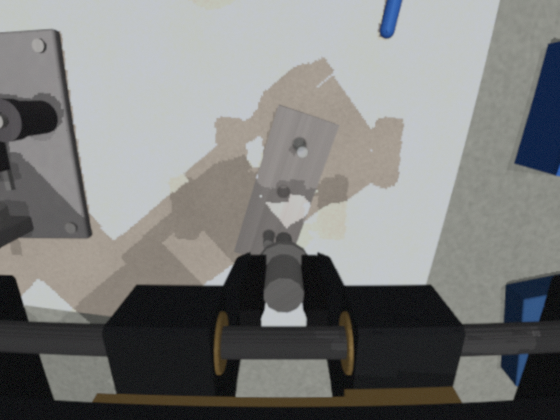

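Request:
apply_moves:
  moves:
    - [0.15, 0.8, 0, 0, 0, 0, 0.1]
    - [0.4, 2.2, 0, 0, 0, 0, 0.1]
    - [0.6, 3.8, 0, 0, 0, 0, 0.1]
    - [0.85, 5.4, 0, 0, 0, 0, 0.1]
    - [1.1, 7, 0, 0, 0, 0, 0.1]
    - [1.3, 8.6, 0, 0, 0, 0, 0.1]
    - [1.55, 10.2, 0, 0, 0, 0, 0.1]
    - [1.8, 11.5, 0, 0, 0, 0, 0.1]
    - [1.92, 12.3, 0, 0, 0, 0, 0.1]
    - [1.92, 12.5, 0, 0, 0, 0, 0.1]
    - [1.92, 12.5, 0, 0, 0, 0, 0.1]
    - [1.92, 12.5, 0, 0, 0, 0, 0.1]

```text
t: 4.77
ee_pos: [538.1, -7.3, 189.3]
orientation: [[0.993, 0.118, -0.001], [0.118, -0.993, -0.0], [-0.001, -0.0, -1.0]]
ft_force: [-0.1, -0.1, -0.4]
grip_width: 16.4
```

```bash
python3 - <<'E'
from h import *
c=wshot('w4'); s=manip.get_state(); print(s['t'],np.round(s['ee_pos'],2),s['grip_width'],np.round(s['ft_force'],1),np.round(s['orientation'],4).tolist())
E
```

```text
4.8167 [538.17  -7.8  189.47] 16.799209262430416 [ 0.6 -0.6 -0.4] [[0.9931, 0.1169, -0.001], [0.1169, -0.9931, -0.0001], [-0.001, -0.0, -1.0]]
```

View pics/w4.png

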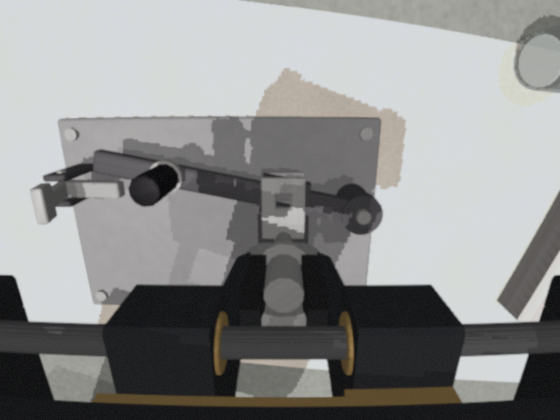

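```bash
python3 - <<'E'
from h import *
c=load('w4'); im=cv2.cvtColor(c['frame'],cv2.COLOR_RGB2BGR)
cv2.imwrite('pics/w4f.png',cv2.resize(im[160:250,240:330],None,fx=7,fy=7,interpolation=cv2.INTER_CUBIC)[:600])
cv2.imwrite('pics/w4c.png',cv2.resize(im[140:240,20:190],None,fx=4.6,fy=4.6,interpolation=cv2.INTER_CUBIC))
E
```

```text
(no output)
```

View pics/w4f.png

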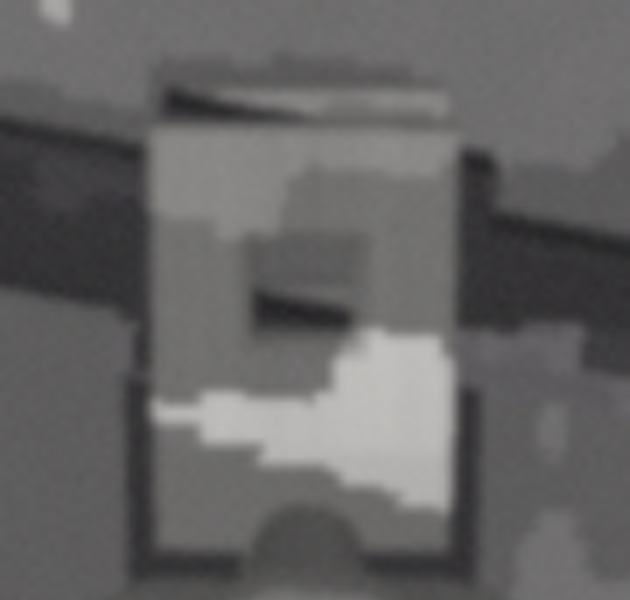

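View pics/w4c.png

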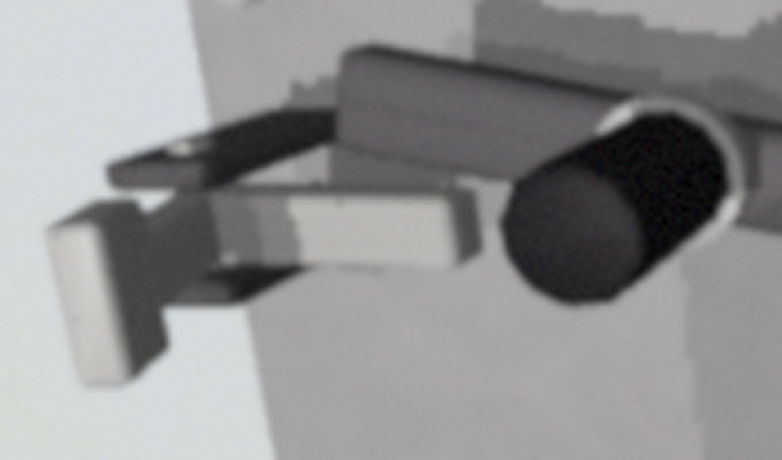

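```bash
python3 - <<'E'
from h import *
c=load('w4')
f=lambda u,v,s,ox,oy:((u+.5)/s-.5+ox,(v+.5)/s-.5+oy)
a=0.1185;R=np.array([[np.cos(a),-np.sin(a)],[np.sin(a),np.cos(a)]]);t=np.array([518.6,22.9])
to=lambda X:(R.T@(X[:2]-t)).round(1)
for n,p in [('c',(306,279)),('L',(246,280)),('R',(368,280)),('U',(306,229)),('D',(306,330)),('outL',(150,280)),('outR',(458,280)),('outU',(306,125))]:
    q=f(*p,7,240,160); X=onz(c,*q,70); print(n,np.round(q,1),X.round(1),to(X),dep(c,*q).round(1))
for n,p,z in [('tab c',(90,300),108),('tabU',(75,225),108),('tabD',(110,382),108),('tabR',(165,340),95),('bladeend',(462,230),64),('grip',(572,235),112),('gripL',(503,230),112),('gripR',(641,230),112)]:
    q=f(*p,4.6,20,140); X=onz(c,*q,z); print(n,np.round(q,1),X.round(1),to(X),dep(c,*q).round(1))
# pin in hand: pin top expected px
s=c['pw']; 
for z in (22,): 
    for nm,dz in (('pintop',24+6+0.5-7.5),('foot',-42)):
        print(nm,proj(c,np.array(s)+[0,0,dz]).round(1))
E
python3 - <<'E'
import sys; sys.path.insert(0,'.')
import os; os.chdir('.')
from h import *
c=load('w4'); im=cv2.cvtColor(c['frame'],cv2.COLOR_RGB2BGR)
cv2.imwrite('pics/w4p.png',cv2.resize(im[225:325,235:335],None,fx=6,fy=6,interpolation=cv2.INTER_CUBIC))
E
```

```text
c [283.3 199.4] [538.8  -6.5  70. ] [ 16.6 -31.5] [530.2  -7.5  41.2]
L [274.7 199.6] [537.8   0.6  70. ] [ 16.5 -24.4] [537.5   0.6  69. ]
R [292.1 199.6] [539.5 -13.8  70. ] [ 16.4 -38.9] [539.4 -13.8  69.7]
U [283.3 192.3] [544.9  -5.7  70. ] [ 22.7 -31.5] [544.6  -5.8  69.1]
D [283.3 206.7] [532.5  -7.2  70. ] [ 10.2 -31.5] [531.2  -7.3  66. ]
outL [261.  199.6] [536.5  11.9  70. ] [ 16.5 -13. ] [534.3  12.2  62.7]
outR [305.  199.6] [540.7 -24.4  70. ] [ 16.4 -49.6] [538.5 -25.2  62.3]
outU [283.3 177.4] [557.3  -4.3  70. ] [ 35.2 -31.6] [556.6  -4.4  66.9]
tab c [ 39.2 204.8] [525.2 174.3 108. ] [ 24.4 149.6] [526.5 171.9 111.3]
tabU [ 35.9 188.5] [537.6 175.4 108. ] [ 36.9 149.2] [538.2 174.2 109.6]
tabD [ 43.5 222.7] [511.2 172.5 108. ] [ 10.3 149.4] [511.9 171.4 109.5]
tabR [ 55.5 213.5] [514.2 171.3  95. ] [ 13.1 147.8] [514.5 170.8  95.7]
bladeend [120.  189.6] [529.7 132.9  64. ] [ 24.  107.9] [529.4 133.3  63.1]
grip [144.  190.7] [546.4  92.8 112. ] [35.8 66.1] [546.3  92.8 111.9]
gripL [129.  189.6] [545.9 103.5 112. ] [36.7 76.8] [545.9 103.6 111.8]
gripR [159.  189.6] [548.4  82.1 112. ] [36.6 55.3] [547.7  82.9 109.7]
pintop [285.2 296.7]
foot [284.6 236.9]
```

View pics/w4p.png

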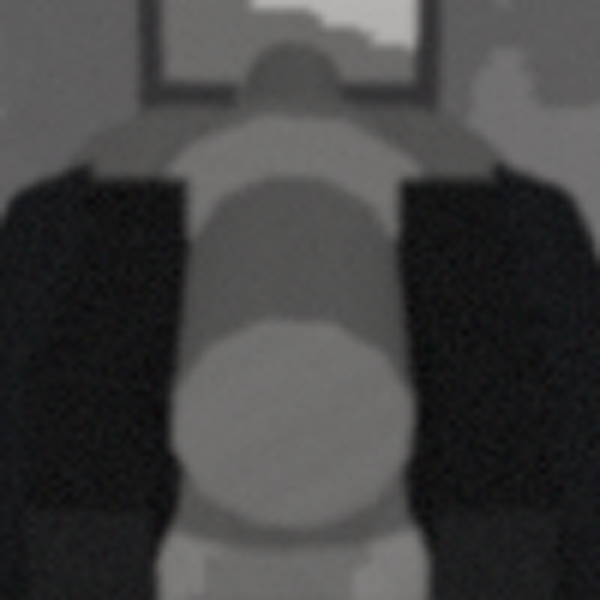

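```bash
python3 - <<'E'
from h import *
c=load('w4'); s=c['pw']
f=lambda u,v,s,ox,oy:((u+.5)/s-.5+ox,(v+.5)/s-.5+oy)
q=f(292.5,425,6,235,225); 
for z in (20.3,21.3,22.3): print('pintop',np.round(q,1),onz(c,*q,s[2]+z)-s, dep(c,*q)-s)
for e in ((170,425),(415,425),(292,320),(292,530)):
    q=f(*e,6,235,225); print(onz(c,*q,s[2]+21.3)-s)
# foot: project disc r=4.. at foot z=-43.7 for offsets
for dz in (-43.7,):
  for r in (4,4.5,5):
    for dx in (-1,0,1):
      pts=np.array([proj(c,s+[dx+r*np.cos(a),r*np.sin(a),dz]) for a in np.linspace(0,6.28,73)]); print(r,dx,'top v',pts[:,1].min().round(2),'u',pts[:,0].min().round(1),pts[:,0].max().round(1))
print('obs foot top v',f(292,40,6,235,225),'u',f(245,95,6,235,225)[0],f(340,95,6,235,225)[0])
# same measure of grasp of w1: pin pos relative
E
```

```text
pintop [283.3 295.4] [-1.21362618  0.66107927 20.3       ] [-0.53321505  0.74079524 21.35979135]
pintop [283.3 295.4] [-0.57160251  0.73629782 21.3       ] [-0.53321505  0.74079524 21.35979135]
pintop [283.3 295.4] [ 0.07042117  0.81151637 22.3       ] [-0.53321505  0.74079524 21.35979135]
[-1.60173809  9.50570185 21.3       ]
[ 0.43769732 -8.03601983 21.3       ]
[ 7.96929415  1.76704144 21.3       ]
[-9.49983705 -0.26698496 21.3       ]
4 -1 top v 231.28 u 277.9 290.9
4 0 top v 229.78 u 278.1 291.1
4 1 top v 228.27 u 278.3 291.3
4.5 -1 top v 230.53 u 277.1 291.7
4.5 0 top v 229.02 u 277.3 291.9
4.5 1 top v 227.5 u 277.5 292.1
5 -1 top v 229.77 u 276.3 292.5
5 0 top v 228.26 u 276.5 292.7
5 1 top v 226.74 u 276.6 292.9
obs foot top v (283.25, 231.25) u 275.4166666666667 291.25
```

Request:
apply_moves:
  moves:
    - [0.05, 0.02, -0.7, 0, 0, 0, 0.1]
    - [0.05, 0.02, -1.5, 0, 0, 0, 0.1]
    - [0.05, 0.02, -2.2, 0, 0, 0, 0.1]
    - [0.05, 0.02, -2.6, 0, 0, 0, 0.1]
    - [0.05, 0.02, -2.64, 0, 0, 0, 0.1]
    - [0.05, 0.02, -2.64, 0, 0, 0, 0.1]
    - [0.05, 0.02, -2.64, 0, 0, 0, 0.1]

```text
t: 5.4
ee_pos: [540.1, -6.8, 124.9]
orientation: [[0.993, 0.117, 0.001], [0.117, -0.993, -0.0], [0.001, 0.0, -1.0]]
ft_force: [0.1, 0.5, -0.8]
grip_width: 17.2
```

```bash
python3 - <<'E'
from h import *
P=[]
for i in range(6):
    c=wshot('w5'); s=manip.get_state(); P.append(s['ee_pos'])
print(s['t'],np.mean(P,0).round(2),np.std(P,0).round(2),np.round(s['ft_force'],1),np.round(s['orientation'],4).tolist())
c['pw']=np.mean(P,0); np.savez('pics/w5.npz',**c)
im=cv2.cvtColor(c['frame'],cv2.COLOR_RGB2BGR)
cv2.imwrite('pics/w5f.png',cv2.resize(im[130:330,220:350],None,fx=4,fy=4,interpolation=cv2.INTER_CUBIC)[:600])
E
```

```text
5.7 [539.99  -6.4  124.78] [0.14 0.14 0.2 ] [ 0.2 -0.3 -1. ] [[0.993, 0.118, 0.0008], [0.118, -0.993, -0.0002], [0.0008, 0.0003, -1.0]]
```

View pics/w5f.png

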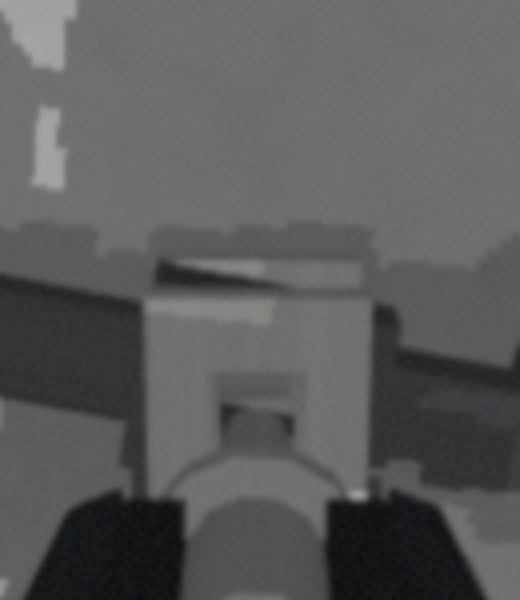

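```bash
python3 - <<'E'
from h import *
c=load('w5'); im=cv2.cvtColor(c['frame'],cv2.COLOR_RGB2BGR)
cv2.imwrite('pics/w5g.png',cv2.resize(im[200:300,250:320],None,fx=8,fy=8,interpolation=cv2.INTER_CUBIC)[:600])
E
```

```text
(no output)
```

View pics/w5g.png

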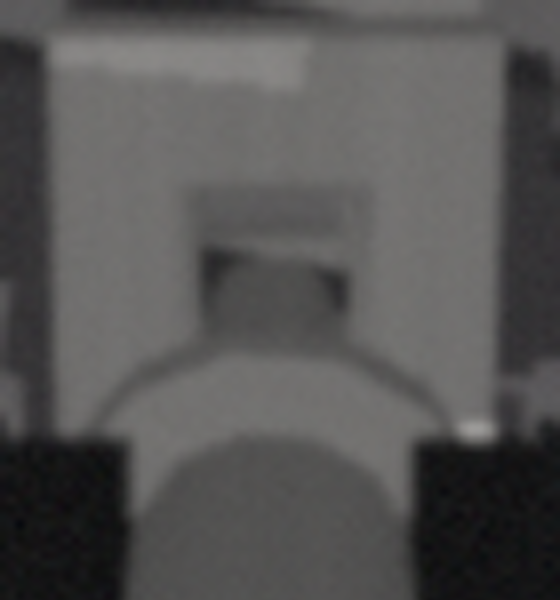

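```bash
python3 - <<'E'
from h import *
c=load('w5'); s=c['pw']; a=0.1185;R=np.array([[np.cos(a),-np.sin(a)],[np.sin(a),np.cos(a)]])
f=lambda u,v:((u+.5)/8-.5+250,(v+.5)/8-.5+200)
rel=lambda X:(R.T@(X[:2]-s[:2])).round(2)
for n,p in [('holeL',(192,230)),('holeR',(367,230)),('holeU',(280,185)),('outL',(50,230)),('outR',(502,230)),('outU',(280,32))]:
    print(n,rel(onz(c,*f(*p),70)), dep(c,*f(*p))[2])
for z in (-43.7,-42.5):
  for n,p in [('shL',(205,285)),('shR',(348,285)),('footU',(277,250))]: print(z,n,rel(onz(c,*f(*p),s[2]+z)))
q=f(277,285);print('shank depth z',dep(c,*q)-s, 'footU',f(277,250))
for r in (4,4.5,5):
  for dx in (-2,-1,0):
    off=R@np.array([dx,0]); 
    pts=np.array([proj(c,np.r_[s[:2]+off+[r*np.cos(t),r*np.sin(t)],s[2]-43.7]) for t in np.linspace(0,6.28,73)]); print(r,dx,pts[:,1].min().round(2),pts[:,0].min().round(1),pts[:,0].max().round(1))
for n,p in [('gripL',(130,520)),('gripR',(412,520)),('gripU',(270,433))]:
  print(n,dep(c,*f(*p))-s, f(*p))
E
```

```text
holeL [0.72 7.06] 69.61894890008845
holeR [ 0.68 -7.09] 69.15529188586085
holeU [ 4.58 -0.06] 68.87680417531523
outL [ 0.75 18.54] 61.46023249771089
outR [  0.65 -18.02] 61.85556340252301
outU [17.46 -0.08] 70.71201519601172
-43.7 shL [0.54 5.76]
-43.7 shR [ 0.51 -5.24]
-43.7 footU [3.42 0.22]
-42.5 shL [1.04 5.73]
-42.5 shR [ 1.01 -5.2 ]
-42.5 footU [3.9  0.22]
shank depth z [  4.30446163   0.76003662 -34.48916106] footU (284.1875, 230.8125)
4 -2 232.96 278.1 291.0
4 -1 231.45 278.1 291.0
4 0 229.93 278.1 291.0
4.5 -2 232.21 277.3 291.8
4.5 -1 230.69 277.3 291.8
4.5 0 229.17 277.2 291.8
5 -2 231.45 276.5 292.6
5 -1 229.93 276.4 292.6
5 0 228.41 276.4 292.7
gripL [2.85661356 9.66772136 1.39487828] (265.8125, 264.5625)
gripR [ 4.61535325 -7.33419102  0.98447199] (301.0625, 264.5625)
gripU [ 8.13566932  1.75112478 -1.67244197] (283.3125, 253.6875)
```

Request:
apply_moves:
  moves:
    - [-0.03, 0, 0, 0, 0, 0, 0.1]
    - [-0.03, 0, -0.2, 0, 0, 0, 0.1]
    - [-0.03, 0, -0.35, 0, 0, 0, 0.1]
    - [-0.03, 0, -0.45, 0, 0, 0, 0.1]
    - [-0.03, 0, -0.52, 0, 0, 0, 0.1]
    - [-0.03, 0, -0.6, 0, 0, 0, 0.1]
    - [-0.03, 0, -0.6, 0, 0, 0, 0.1]

```text
t: 6.28
ee_pos: [538.7, -6.2, 108.5]
orientation: [[0.993, 0.118, -0.001], [0.118, -0.993, 0.0], [-0.001, -0.0, -1.0]]
ft_force: [-0.2, -0.4, -1.2]
grip_width: 16.8
```

```bash
python3 - <<'E'
from h import *
F=[]
for i in range(3):
    c=wshot('w6'); s=manip.get_state(); F.append(s['ft_force'])
print(s['t'],np.round(s['ee_pos'],2),np.round(F,1).tolist())
im=cv2.cvtColor(c['frame'],cv2.COLOR_RGB2BGR)
cv2.imwrite('pics/w6g.png',cv2.resize(im[180:300,240:330],None,fx=6,fy=6,interpolation=cv2.INTER_CUBIC)[:600])
E
```

```text
6.4333 [538.95  -6.23 109.08] [[-0.1, -0.1, -1.5], [0.5, 0.4, -0.1], [0.0, 0.6, -0.7]]
```

View pics/w6g.png

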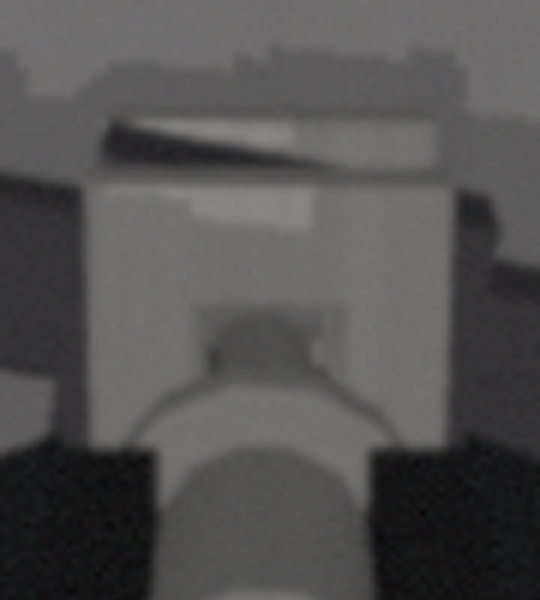

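Request:
apply_moves:
  moves:
    - [0, 0, -0.15, 0, 0, 0, 0.1]
    - [0, 0, -0.3, 0, 0, 0, 0.1]
    - [0, 0, -0.45, 0, 0, 0, 0.1]
    - [0, 0, -0.6, 0, 0, 0, 0.1]
    - [0, 0, -0.6, 0, 0, 0, 0.1]

```text
t: 6.85
ee_pos: [538.5, -6.2, 93.1]
orientation: [[0.993, 0.118, -0.001], [0.118, -0.993, 0.0], [-0.001, -0.001, -1.0]]
ft_force: [-0.3, 0.4, -1.7]
grip_width: 17.2
```

Request:
apply_moves:
  moves:
    - [0, 0, -0.15, 0, 0, 0, 0.1]
    - [0, 0, -0.3, 0, 0, 0, 0.1]
    - [0, 0, -0.45, 0, 0, 0, 0.1]
    - [0, 0, -0.55, 0, 0, 0, 0.1]
    - [0, 0, -0.55, 0, 0, 0, 0.1]

```text
t: 7.27
ee_pos: [538.7, -6.2, 79.6]
orientation: [[0.993, 0.118, -0.001], [0.118, -0.993, 0.0], [-0.001, -0.0, -1.0]]
ft_force: [-0.1, 0.2, -1.3]
grip_width: 17.2
```

```bash
python3 - <<'E'
from h import *
F=[];P=[]
for i in range(4):
    c=wshot('w7'); s=manip.get_state(); F.append(s['ft_force']);P.append(s['ee_pos'])
print(s['t'],np.mean(P,0).round(2),np.round(F,1).tolist())
c=shot('side','side7')
im=cv2.cvtColor(load('w7')['frame'],cv2.COLOR_RGB2BGR)
cv2.imwrite('pics/w7g.png',cv2.resize(im[150:300,200:370],None,fx=4,fy=4,interpolation=cv2.INTER_CUBIC)[:600])
E
```

```text
7.4667 [538.92  -6.22  80.21] [[-0.3, 0.1, -1.4], [0.9, -0.5, -1.2], [0.5, -0.5, -2.2], [-0.8, 0.1, -0.6]]
```

View pics/w7g.png

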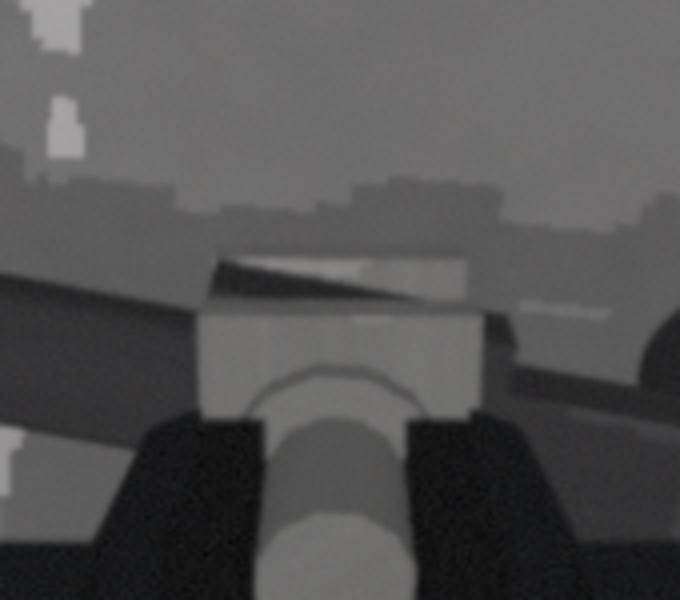

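Request:
apply_moves:
  moves:
    - [0, 0, -0.05, 0, 0, 0, 0.1]
    - [0, 0, -0.09, 0, 0, 0, 0.1]
    - [0, 0, -0.09, 0, 0, 0, 0.1]

```text
t: 7.77
ee_pos: [538.8, -6.2, 77.8]
orientation: [[0.993, 0.118, -0.0], [0.118, -0.993, 0.0], [-0.0, -0.0, -1.0]]
ft_force: [0.3, 0.7, -1.9]
grip_width: 16.8
```

Request:
apply_moves:
  moves:
    - [0, 0, -0.03, 0, 0, 0, 0.1]
    - [0, 0, -0.03, 0, 0, 0, 0.1]

```text
t: 7.93
ee_pos: [539.0, -6.2, 77.6]
orientation: [[0.993, 0.118, 0.0], [0.118, -0.993, -0.0], [0.0, 0.0, -1.0]]
ft_force: [-0.5, -0.8, 2.6]
grip_width: 16.8
```

Request:
apply_moves:
  moves:
    - [0, 0, -0.02, 0, 0, 0, 0.1]
    - [0, 0, -0.02, 0, 0, 0, 0.1]

```text
t: 8.1
ee_pos: [539.0, -6.2, 77.5]
orientation: [[0.993, 0.118, 0.001], [0.118, -0.993, -0.0], [0.001, 0.0, -1.0]]
ft_force: [-3.7, 1.2, 7.4]
grip_width: 17.0
```

The push force rose to 7 N, so the collar is seated. I'll release, lift and check.

Request:
apply_moves:
  moves:
    - [0, 0, 0, 0, 0, 0, 0.25]
    - [0, 0, 0, 0, 0, 0, 0.35]
    - [0, 0, 0, 0, 0, 0, 0.5]
    - [0, 0, 0, 0, 0, 0, 0.5]
    - [0, 0, 0.4, 0, 0, 0, 0.5]
    - [0, 0, 1, 0, 0, 0, 0.5]
    - [0, 0, 2, 0, 0, 0, 0.5]
    - [0, 0, 3, 0, 0, 0, 0.5]
    - [0, 0, 4, 0, 0, 0, 0.5]
    - [0, 0, 4.5, 0, 0, 0, 0.5]
    - [0, 0, 4.5, 0, 0, 0, 0.5]

```text
t: 9.02
ee_pos: [540.0, -6.4, 192.7]
orientation: [[0.993, 0.118, 0.006], [0.118, -0.993, -0.001], [0.006, 0.002, -1.0]]
ft_force: [1.0, -0.2, 0.6]
grip_width: 44.0
```

```bash
python3 - <<'E'
from h import *
P=[]
for i in range(5):
    c=wshot('w8'); s=manip.get_state(); P.append(s['ee_pos'])
c['pw']=np.mean(P,0); np.savez('pics/w8.npz',**c)
print(s['t'],np.mean(P,0).round(2),np.round(s['ft_force'],1),s['grip_width'])
E
```

```text
9.2667 [538.64  -6.16 188.94] [-0.2  0.2 -0.9] 44.362402777139344
```

View pics/w8.png

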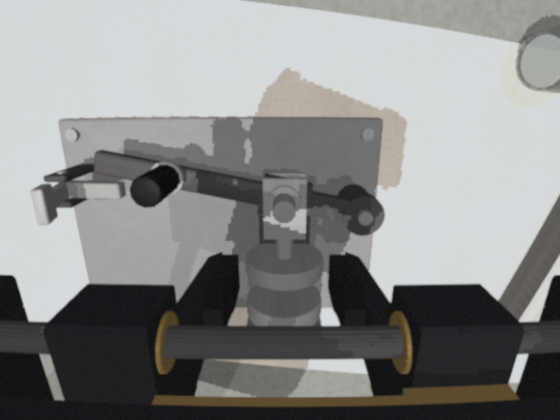

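Request:
apply_moves:
  moves:
    - [0, 0.5, 0, 0, 0, 1, 0.3]
    - [0, 1, 0, 0, 0, 2.1, 0]
    - [-0.1, 1.5, 0, 0, 0, 3.2, 0]
    - [-0.1, 2, 0, 0, 0, 4.3, 0]
    - [-0.2, 2.5, 0, 0, 0, 5.4, 0]
    - [-0.2, 3, 0, 0, 0, 6.5, 0]
    - [-0.3, 3.5, 0, 0, 0, 7.6, 0]
    - [-0.3, 4, 0, 0, 0, 8.7, 0]
    - [-0.39, 4.5, 0, 0, 0, 9.8, 0]
    - [-0.39, 5, 0, 0, 0, 10.9, 0]
    - [-0.39, 5.5, 0, 0, 0, 12, 0]
    - [-0.39, 5.85, 0, 0, 0, 13.1, 0]

```text
t: 10.27
ee_pos: [528.7, 141.0, 188.2]
orientation: [[0.075, 0.997, -0.002], [0.997, -0.075, 0.0], [-0.0, -0.002, -1.0]]
ft_force: [0.6, -0.1, -0.9]
grip_width: 0.5
```

Request:
apply_moves:
  moves:
    - [0, 0, 0, 0, 0, 1, 0]
    - [0, 0, 0, 0, 0, 1.9, 0]
    - [0, 0, 0, 0, 0, 1.9, 0]
    - [0, 0, 0, 0, 0, 1.9, 0]
    - [0, 0, 0, 0, 0, 1.9, 0]

```text
t: 10.68
ee_pos: [529.0, 139.9, 188.8]
orientation: [[-0.115, 0.993, -0.001], [0.993, 0.115, -0.0], [0.0, -0.001, -1.0]]
ft_force: [-0.1, 0.1, 0.9]
grip_width: 0.1
```

```bash
python3 - <<'E'
from h import *
P=[]
for i in range(3):
    c=wshot('w9'); s=manip.get_state(); P.append(s['ee_pos'])
c['pw']=np.mean(P,0); np.savez('pics/w9.npz',**c)
print(s['t'],np.mean(P,0).round(2),np.round(s['ft_force'],1),s['grip_width'],np.round(s['joint_positions'],2),np.round(s['orientation'],3).tolist())
c=shot('top','top9');im=cv2.cvtColor(c['frame'],cv2.COLOR_RGB2BGR)
c=shot('side','side9')
# pin check from w8
c=load('w8'); 
for q in ((284,208),(284,195),(272,192)): print(q,dep(c,*q).round(1))
E
```

```text
10.8333 [529.11 139.91 189.01] [-0.1 -0.6  0.1] 0.5426139014318463 [ 0.04  0.42  1.39  0.    1.34 -0.07] [[-0.116, 0.993, -0.0], [0.993, 0.116, -0.0], [0.0, -0.0, -1.0]]
(284, 208) [541.8  -5.5 100.3]
(284, 195) [547.2  -4.9  84.2]
(272, 192) [546.2   4.7  75.8]
```

View pics/w9.png

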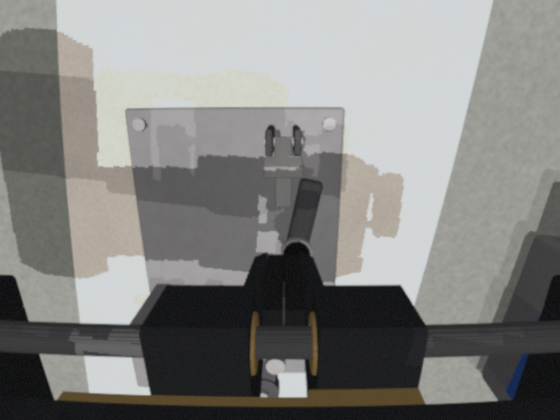

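View pics/side9.png

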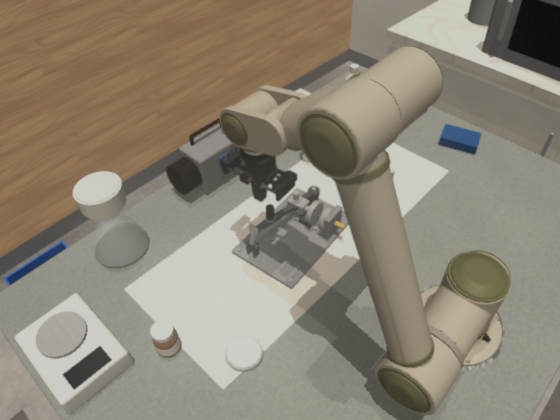

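```bash
python3 - <<'E'
from h import *
c=load('w9'); a=0.1185;R=np.array([[np.cos(a),-np.sin(a)],[np.sin(a),np.cos(a)]]);t=np.array([518.6,22.9])
to=lambda X:(R.T@(X[:2]-t)).round(1)
im=cv2.cvtColor(c['frame'],cv2.COLOR_RGB2BGR)
cv2.imwrite('pics/w9c.png',cv2.resize(im[110:260,220:350],None,fx=4,fy=4,interpolation=cv2.INTER_CUBIC))
for q in ((284,160),(284,167),(284,180),(284,190),(284,205),(296,190),(270,140)):
    X=dep(c,*q); print(q,X.round(1),to(X))
print('tcp',to(c['pw']))
E
```

```text
(284, 160) [524.4 180.  101.2] [ 24.3 155.3]
(284, 167) [524.7 176.9 110.8] [ 24.3 152.2]
(284, 180) [527.  157.1  64.7] [ 24.2 132.3]
(284, 190) [528.  149.   66.2] [ 24.2 124.1]
(284, 205) [529.4 136.3  67.4] [ 24.1 111.3]
(296, 190) [541.6 135.9  11.7] [ 36.2 109.5]
(270, 140) [512.2 188.9  68.1] [ 13.3 165.6]
tcp [ 24.3 114.9]
```

View pics/w9c.png

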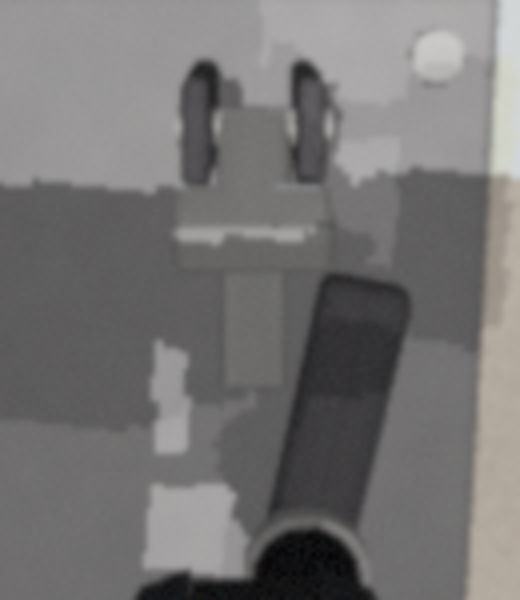

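Request:
apply_moves:
  moves:
    - [0, 0, -0.8, 0, 0, 0, 0]
    - [0, 0, -1.8, 0, 0, 0, 0]
    - [0, 0, -2.8, 0, 0, 0, 0]
    - [0, 0, -3.6, 0, 0, 0, 0]
    - [0, 0, -4.1, 0, 0, 0, 0]
    - [0, 0, -4.13, 0, 0, 0, 0]
    - [0, 0, -4.13, 0, 0, 0, 0]

```text
t: 11.52
ee_pos: [529.1, 140.0, 85.9]
orientation: [[-0.118, 0.993, -0.001], [0.993, 0.118, -0.0], [0.0, -0.001, -1.0]]
ft_force: [0.3, -0.1, -0.4]
grip_width: 0.4
```

Request:
apply_moves:
  moves:
    - [-0.04, 0.3, 0, 0, 0, 0, 0]
    - [-0.07, 0.6, 0, 0, 0, 0, 0]
    - [-0.11, 0.9, 0, 0, 0, 0, 0]
    - [-0.14, 1.2, 0, 0, 0, 0, 0]
    - [-0.18, 1.5, 0, 0, 0, 0, 0]
    - [-0.21, 1.8, 0, 0, 0, 0, 0]
    - [-0.25, 2.1, 0, 0, 0, 0, 0]
    - [-0.29, 2.4, 0, 0, 0, 0, 0]
    - [-0.32, 2.65, 0, 0, 0, 0, 0]
    - [-0.34, 2.85, 0, 0, 0, 0, 0]
    - [-0.34, 2.85, 0, 0, 0, 0, 0]

```text
t: 12.43
ee_pos: [520.9, 210.0, 86.5]
orientation: [[-0.119, 0.993, 0.001], [0.993, 0.119, -0.005], [-0.005, -0.0, -1.0]]
ft_force: [-1.9, -12.6, 6.1]
grip_width: 0.2
```

```bash
python3 - <<'E'
from h import *
F=[]
for i in range(4):
    c=wshot('w10'); s=manip.get_state(); F.append(s['ft_force'])
print(s['t'],np.round(s['ee_pos'],1),np.mean(F,0).round(1))
c=shot('side','side10');im=cv2.cvtColor(c['frame'],cv2.COLOR_RGB2BGR)
cv2.imwrite('pics/side10z.png',cv2.resize(im[150:280,200:350],None,fx=4.5,fy=4.5,interpolation=cv2.INTER_CUBIC))
E
```

```text
12.6333 [520.9 209.9  86.5] [ -0.7 -11.7   6.1]
```

View pics/w10.png

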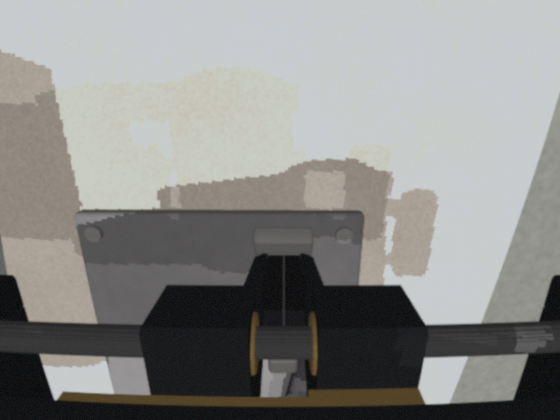

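View pics/side10z.png

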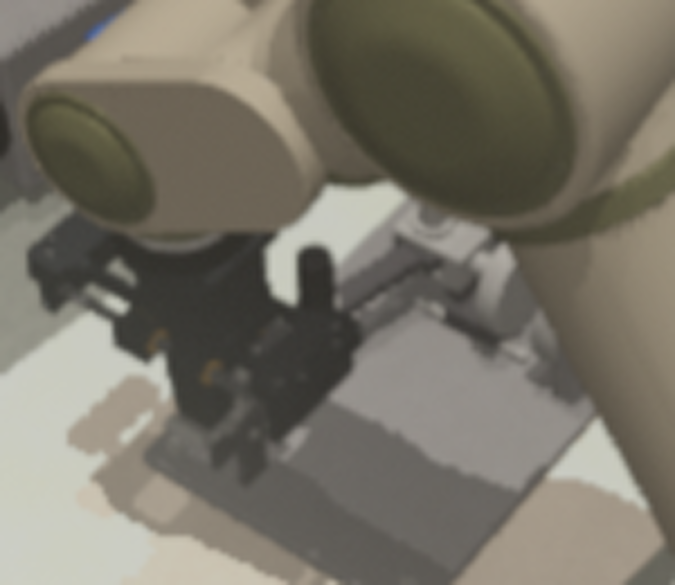

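Request:
apply_moves:
  moves:
    - [0.01, -0.08, 0, 0, 0, 0, 0]
    - [0.01, -0.14, 0, 0, 0, 0, 0]
    - [0.01, -0.14, 0.4, 0, 0, 0, 0]
    - [0.01, -0.14, 1, 0, 0, 0, 0]
    - [0.01, -0.14, 1.8, 0, 0, 0, 0]
    - [0.01, -0.14, 2.8, 0, 0, 0, 0]
    - [0.01, -0.14, 3.8, 0, 0, 0, 0]
    - [0.01, -0.14, 4.2, 0, 0, 0, 0]
    - [0.01, -0.14, 4.2, 0, 0, 0, 0]

```text
t: 13.43
ee_pos: [521.6, 208.3, 193.4]
orientation: [[-0.118, 0.993, 0.005], [0.993, 0.118, 0.001], [0.001, 0.005, -1.0]]
ft_force: [0.5, -0.3, 0.2]
grip_width: 0.3
```

```bash
python3 - <<'E'
from h import *
P=[]
for i in range(3):
    c=wshot('w11'); s=manip.get_state(); P.append(s['ee_pos'])
c['pw']=np.mean(P,0); np.savez('pics/w11.npz',**c)
print(s['t'],np.mean(P,0).round(1),np.round(s['ft_force'],1))
c=shot('side','side11');im=cv2.cvtColor(c['frame'],cv2.COLOR_RGB2BGR)
cv2.imwrite('pics/side11z.png',cv2.resize(im[150:280,200:350],None,fx=4.5,fy=4.5,interpolation=cv2.INTER_CUBIC))
E
```

```text
13.5833 [520.6 207.9 190.4] [ 0.2  0.1 -0.7]
```

View pics/w11.png

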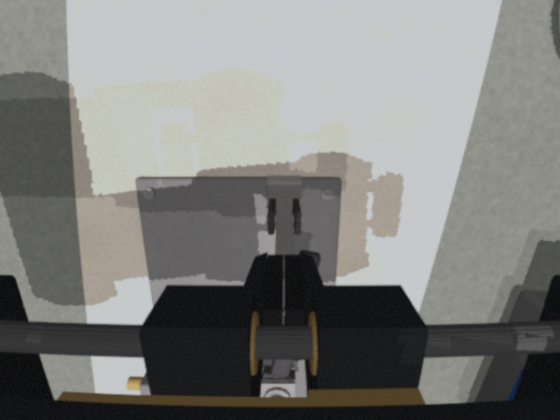

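View pics/side11z.png

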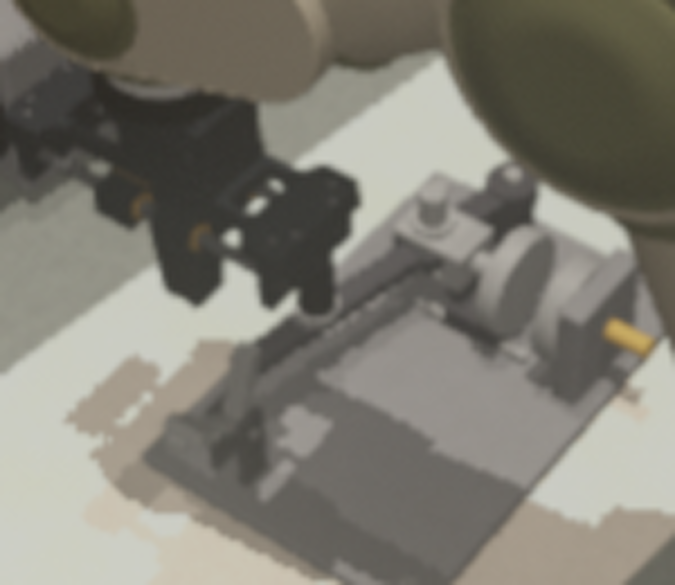

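```bash
python3 - <<'E'
from h import *
c=load('w11'); a=0.1185;R=np.array([[np.cos(a),-np.sin(a)],[np.sin(a),np.cos(a)]]);t=np.array([518.6,22.9])
to=lambda X:(R.T@(X[:2]-t)).round(1)
for q in ((284,179),(284,182),(284,186),(284,192),(284,200)):
    X=dep(c,*q); print(q,X.round(1),to(X))
E
```

```text
(284, 179) [517.6 231.7  91.2] [ 23.7 207.5]
(284, 182) [517.8 230.   93.7] [ 23.7 205.8]
(284, 186) [518.1 226.9  93.3] [ 23.7 202.6]
(284, 192) [518.8 221.3  90. ] [ 23.6 197. ]
(284, 200) [519.8 212.8  82.6] [ 23.6 188.4]
```

Request:
apply_moves:
  moves:
    - [0.15, -0.7, 0, 0, 0, 0, 0.3]
    - [0.4, -1.8, 0, 0, 0, 0, 0.7]
    - [0.65, -3, 0, 0, 0, 0, 0.7]
    - [0.9, -4.1, 0, 0, 0, 0, 0.7]
    - [1.02, -4.6, 0, 0, 0, 0, 0.7]
    - [1.02, -4.6, 0, 0, 0, 0, 0.7]
    - [1.02, -4.6, 0, 0, 0, 0, 0.7]
    - [1.02, -4.6, 0, 0, 0, 0, 0.7]

```text
t: 14.3
ee_pos: [546.0, 93.9, 190.6]
orientation: [[-0.119, 0.993, -0.001], [0.993, 0.119, 0.0], [0.001, -0.001, -1.0]]
ft_force: [-0.1, -0.7, 0.3]
grip_width: 52.1
```

```bash
python3 - <<'E'
from h import *
P=[]
for i in range(3):
    c=wshot('w12'); s=manip.get_state(); P.append(s['ee_pos'])
c['pw']=np.mean(P,0); np.savez('pics/w12.npz',**c)
print(s['t'],np.mean(P,0).round(1),s['grip_width'])
E
```

```text
14.45 [546.   94.1 190.8] 61.42457222662693
```

View pics/w12.png

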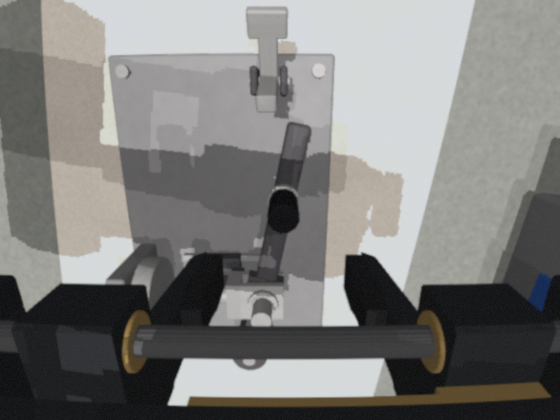

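```bash
python3 - <<'E'
from h import *
c=load('w12')
for q in ((284,205),(284,213),(284,222),(272,213),(296,213)): print(q,dep(c,*q).round(1),onz(c,*q,112).round(1))
E
```

```text
(284, 205) [544.7 103.7 111.4] [544.7 103.9 112. ]
(284, 213) [545.4  98.  112.2] [545.4  97.9 112. ]
(284, 222) [546.3  90.9 111.4] [546.2  91.1 112. ]
(272, 213) [536.9  96.8 111.8] [536.9  96.9 112. ]
(296, 213) [553.9  98.9 111.9] [553.9  98.9 112. ]
```

Request:
apply_moves:
  moves:
    - [0, -0.04, -1, 0, 0, 0, 0.7]
    - [0, -0.04, -2, 0, 0, 0, 0.7]
    - [0, -0.04, -3, 0, 0, 0, 0.7]
    - [0, -0.04, -3.8, 0, 0, 0, 0.7]
    - [0, -0.04, -4.4, 0, 0, 0, 0.7]
    - [0, -0.04, -4.7, 0, 0, 0, 0.7]
    - [0, -0.04, -4.75, 0, 0, 0, 0.7]
    - [0, -0.04, -4.75, 0, 0, 0, 0.7]

```text
t: 15.12
ee_pos: [546.5, 92.2, 72.5]
orientation: [[-0.119, 0.993, 0.0], [0.993, 0.119, -0.0], [-0.0, 0.0, -1.0]]
ft_force: [0.6, -0.0, 0.5]
grip_width: 61.7
```

```bash
python3 - <<'E'
from h import *
c=wshot('w13'); s=manip.get_state(); print(s['ee_pos'])
im=cv2.cvtColor(load('w12')['frame'],cv2.COLOR_RGB2BGR)
z=cv2.convertScaleAbs(cv2.resize(im[175:245,250:320],None,fx=8,fy=8,interpolation=cv2.INTER_CUBIC),alpha=2.5)
cv2.imwrite('pics/w12z.png',z)
E
```

```text
[546.81479158  92.06673827  73.02805708]
```

View pics/w12z.png

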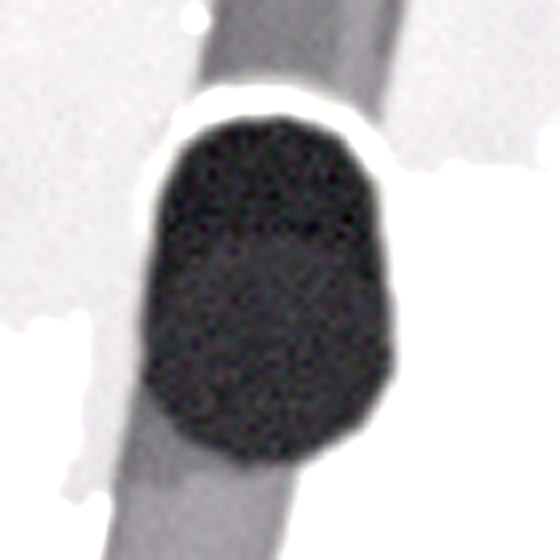

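View pics/w13.png

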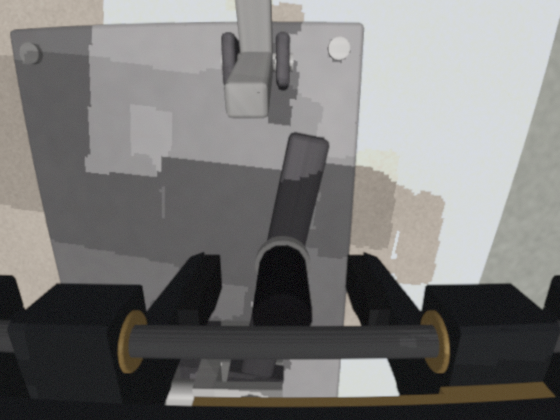

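Request:
apply_moves:
  moves:
    - [0, 0, 0, 0, 0, 0, 0.5]
    - [0, 0, 0, 0, 0, 0, 0.35]
    - [0, 0, 0, 0, 0, 0, 0.15]
    - [0, 0, 0, 0, 0, 0, 0.15]
    - [0, 0, 0, 0, 0, 0, 0.15]
    - [0, 0, 0, 0, 0, 0, 0.15]
    - [0, 0, 0, 0, 0, 0, 0.15]
    - [0, 0, 0, 0, 0, 0, 0.15]
  squeeze: 30

```text
t: 15.83
ee_pos: [546.1, 91.7, 72.3]
orientation: [[-0.118, 0.993, -0.001], [0.993, 0.118, -0.0], [-0.0, -0.001, -1.0]]
ft_force: [-2.7, -1.9, 2.9]
grip_width: 23.1
```

```bash
python3 - <<'E'
from h import *
P=[];F=[]
for i in range(3):
    c=wshot('w14'); s=manip.get_state(); P.append(s['ee_pos']);F.append(s['ft_force'])
p=np.mean(P,0); print(s['t'],p.round(1),s['grip_width'],np.mean(F,0).round(1))
a=0.1185;R=np.array([[np.cos(a),-np.sin(a)],[np.sin(a),np.cos(a)]]);t=np.array([518.6,22.9])
piv=np.array([531.3,-75.7]); g=p[:2]; print(np.linalg.norm(g-piv))
for th in np.arange(0,0.48,.05):
    Q=np.array([[np.cos(th),-np.sin(th)],[np.sin(th),np.cos(th)]]); d=(Q@(g-piv)+piv-g)/25; print(round(th,2),d.round(2),round(np.degrees(th)/6,2))
E
```

```text
15.9833 [546.1  91.7  72.3] 23.21497833748399 [-3.1 -1.2  3.4]
168.08850182414443
0.0 [0. 0.] 0.0
0.05 [-0.34  0.02] 0.48
0.1 [-0.67  0.03] 0.95
0.15 [-1.01  0.01] 1.43
0.2 [-1.34 -0.02] 1.91
0.25 [-1.68 -0.06] 2.39
0.3 [-2.01 -0.12] 2.86
0.35 [-2.33 -0.2 ] 3.34
0.4 [-2.65 -0.3 ] 3.82
0.45 [-2.97 -0.41] 4.3
```

Request:
apply_moves:
  moves:
    - [-0.17, 0.01, 0, 0, 0, 0.24, 0.15]
    - [-0.34, 0.02, 0, 0, 0, 0.48, 0.15]
    - [-0.5, 0.02, 0, 0, 0, 0.72, 0.15]
    - [-0.67, 0.03, 0, 0, 0, 0.95, 0.15]
    - [-0.84, 0.02, 0, 0, 0, 1.19, 0.15]
    - [-1.01, 0.01, 0, 0, 0, 1.43, 0.15]
    - [-1.18, 0, 0, 0, 0, 1.67, 0.15]
    - [-1.34, -0.02, 0, 0, 0, 1.91, 0.15]
    - [-1.51, -0.04, 0, 0, 0, 2.15, 0.15]
    - [-1.68, -0.06, 0, 0, 0, 2.39, 0.15]
    - [-1.68, -0.06, 0, 0, 0, 2.39, 0.15]

```text
t: 16.9
ee_pos: [504.9, 90.3, 72.4]
orientation: [[-0.361, 0.933, 0.002], [0.933, 0.361, 0.0], [-0.001, 0.002, -1.0]]
ft_force: [4.7, -0.9, -0.9]
grip_width: 23.1
```

Request:
apply_moves:
  moves:
    - [-0.16, -0.03, 0, 0, 0, 0.24, 0.15]
    - [-0.33, -0.06, 0, 0, 0, 0.47, 0.15]
    - [-0.49, -0.1, 0, 0, 0, 0.71, 0.15]
    - [-0.65, -0.14, 0, 0, 0, 0.95, 0.15]
    - [-0.81, -0.19, 0, 0, 0, 1.2, 0.15]
    - [-0.81, -0.19, 0, 0, 0, 1.2, 0.15]

```text
t: 17.4
ee_pos: [484.8, 85.8, 72.4]
orientation: [[-0.474, 0.88, 0.002], [0.88, 0.474, 0.001], [-0.0, 0.002, -1.0]]
ft_force: [5.0, 2.9, -2.8]
grip_width: 22.9
```

```bash
python3 - <<'E'
from h import *
P=[];F=[]
for i in range(4):
    c=wshot('w15'); s=manip.get_state(); P.append(s['ee_pos']);F.append(s['ft_force'])
p=np.mean(P,0); print(s['t'],p.round(1),s['grip_width'],np.mean(F,0).round(1))
g0=np.array([546.1,91.7])-[531.3,-75.7]; g=p[:2]-[531.3,-75.7]; print('lever',np.arctan2(g[1],g[0])-np.arctan2(g0[1],g0[0]))
c=shot('side','side15');im=cv2.cvtColor(c['frame'],cv2.COLOR_RGB2BGR)
cv2.imwrite('pics/side15z.png',cv2.resize(im[150:280,200:350],None,fx=4.5,fy=4.5,interpolation=cv2.INTER_CUBIC))
c=shot('top','top15');im=cv2.cvtColor(c['frame'],cv2.COLOR_RGB2BGR)
cv2.imwrite('pics/top15z.png',cv2.resize(im[175:275,235:365],None,fx=6,fy=6,interpolation=cv2.INTER_CUBIC))
E
```

```text
17.6 [485.1  85.9  72.4] 22.921703321372362 [ 5.1  3.1 -2.7]
lever 0.3666055855030663
```

View pics/side15z.png

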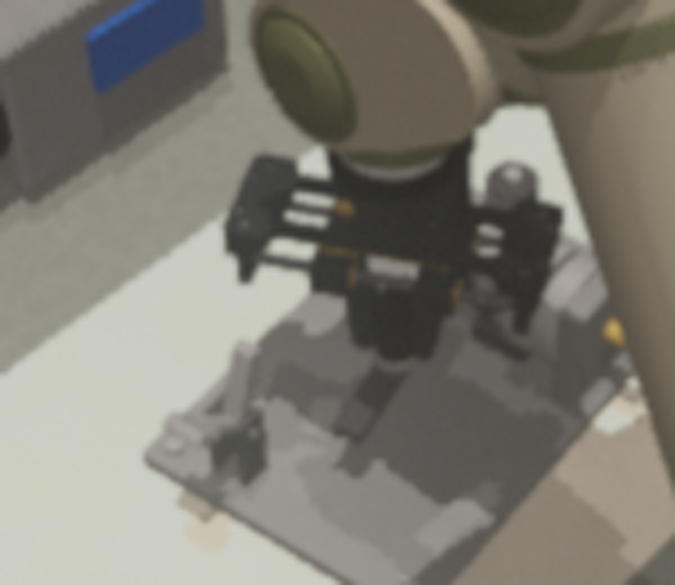

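View pics/top15z.png

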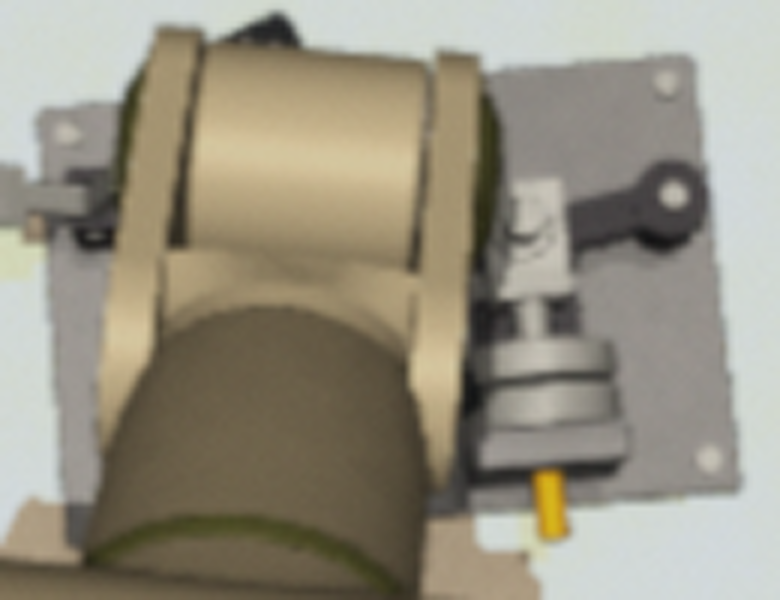

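View pics/w15.png

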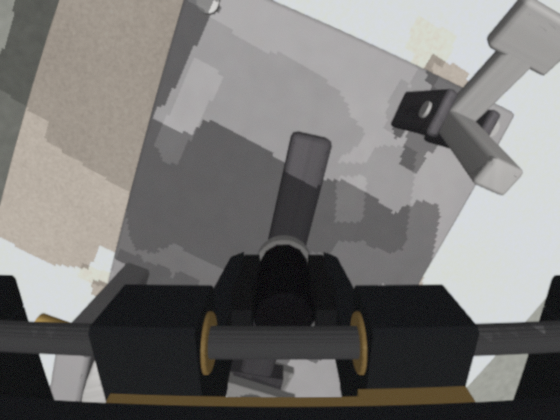

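Request:
apply_moves:
  moves:
    - [-0.06, -0.02, 0, 0, 0, 0.1, 0.15]
    - [-0.12, -0.04, 0, 0, 0, 0.19, 0.15]
    - [-0.12, -0.04, 0, 0, 0, 0.19, 0.15]

```text
t: 17.95
ee_pos: [482.1, 85.0, 72.4]
orientation: [[-0.491, 0.871, 0.002], [0.871, 0.491, 0.001], [-0.0, 0.003, -1.0]]
ft_force: [5.6, 3.0, -2.0]
grip_width: 23.1
```

Request:
apply_moves:
  moves:
    - [-0.06, -0.02, 0, 0, 0, 0.1, 0.15]
    - [-0.06, -0.02, 0, 0, 0, 0.1, 0.15]

```text
t: 18.12
ee_pos: [480.7, 84.5, 72.4]
orientation: [[-0.5, 0.866, 0.002], [0.866, 0.5, 0.001], [-0.0, 0.003, -1.0]]
ft_force: [5.4, 4.3, -2.3]
grip_width: 23.2
```

Request:
apply_moves:
  moves:
    - [-0.06, -0.02, 0, 0, 0, 0.1, 0.15]
    - [-0.06, -0.02, 0, 0, 0, 0.1, 0.15]

```text
t: 18.28
ee_pos: [479.2, 84.0, 72.4]
orientation: [[-0.509, 0.861, 0.002], [0.861, 0.509, 0.001], [-0.0, 0.003, -1.0]]
ft_force: [5.0, 4.4, -2.1]
grip_width: 22.9
```

Request:
apply_moves:
  moves:
    - [-0.06, -0.025, 0, 0, 0, 0.1, 0.15]
    - [-0.06, -0.025, 0, 0, 0, 0.1, 0.15]

```text
t: 18.45
ee_pos: [477.6, 83.5, 72.4]
orientation: [[-0.518, 0.855, 0.002], [0.855, 0.518, 0.001], [-0.0, 0.003, -1.0]]
ft_force: [4.7, 4.2, -2.0]
grip_width: 23.4
```

Request:
apply_moves:
  moves:
    - [-0.06, -0.025, 0, 0, 0, 0.1, 0.15]
    - [-0.06, -0.025, 0, 0, 0, 0.1, 0.15]

```text
t: 18.62
ee_pos: [476.0, 83.0, 72.4]
orientation: [[-0.527, 0.85, 0.002], [0.85, 0.527, 0.002], [0.0, 0.003, -1.0]]
ft_force: [4.3, 5.9, -2.2]
grip_width: 23.1
```

```bash
python3 - <<'E'
from h import *
s=manip.get_state();p=s['ee_pos']
g0=np.array([546.1,91.7])-[531.3,-75.7]; g=p[:2]-[531.3,-75.7]; print(s['t'],'lever',np.arctan2(g[1],g[0])-np.arctan2(g0[1],g0[0]),s['ft_force'],s['torque'])
c=shot('top','top16');im=cv2.cvtColor(c['frame'],cv2.COLOR_RGB2BGR)
cv2.imwrite('pics/top16z.png',cv2.resize(im[195:265,305:365],None,fx=8,fy=8,interpolation=cv2.INTER_CUBIC))
E
```

```text
18.6167 lever 0.42320877742243246 [ 4.3128693   5.87595784 -2.23456283] [ 0.81030772 -0.73582196 -0.22581359]
```

View pics/top16z.png

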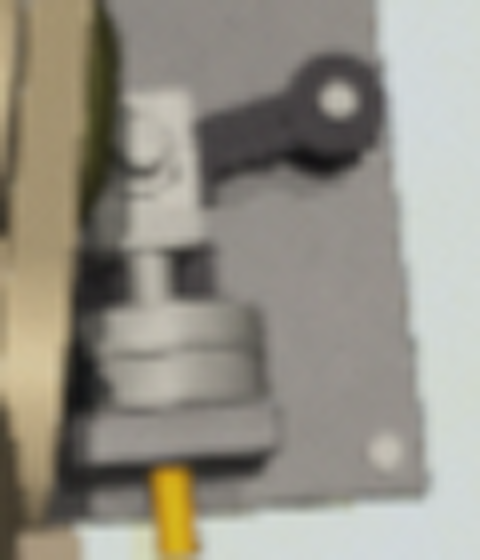

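Request:
apply_moves:
  moves:
    - [-0.06, -0.01, 0, 0, 0, 0.1, 0.15]
    - [-0.06, -0.01, 0, 0, 0, 0.1, 0.15]

```text
t: 18.83
ee_pos: [474.8, 82.6, 72.4]
orientation: [[-0.536, 0.844, 0.003], [0.844, 0.536, 0.001], [-0.0, 0.003, -1.0]]
ft_force: [6.1, 4.8, -3.0]
grip_width: 23.0
```

Request:
apply_moves:
  moves:
    - [-0.06, -0.015, 0, 0, 0, 0.1, 0.15]
    - [-0.06, -0.015, 0, 0, 0, 0.1, 0.15]

```text
t: 19.0
ee_pos: [474.2, 82.3, 72.4]
orientation: [[-0.544, 0.839, 0.005], [0.839, 0.544, 0.002], [-0.001, 0.005, -1.0]]
ft_force: [9.6, 7.8, -6.0]
grip_width: 23.2
```

Request:
apply_moves:
  moves:
    - [-0.06, -0.015, 0, 0, 0, 0.1, 0.15]
    - [-0.06, -0.015, 0, 0, 0, 0.1, 0.15]

```text
t: 19.17
ee_pos: [473.6, 82.0, 72.4]
orientation: [[-0.553, 0.833, 0.007], [0.833, 0.553, 0.002], [-0.002, 0.007, -1.0]]
ft_force: [13.7, 7.5, -9.6]
grip_width: 23.2
```

```bash
python3 - <<'E'
from h import *
for i in range(4): c=shot('top','top17')
s=manip.get_state();p=s['ee_pos']
g0=np.array([546.1,91.7])-[531.3,-75.7]; g=p[:2]-[531.3,-75.7]; print(s['t'],'lever',np.arctan2(g[1],g[0])-np.arctan2(g0[1],g0[0]),s['ft_force'].round(1) if hasattr(s['ft_force'],'round') else s['ft_force'],s['grip_width'])
im=cv2.cvtColor(c['frame'],cv2.COLOR_RGB2BGR)
cv2.imwrite('pics/top17z.png',cv2.resize(im[195:265,305:365],None,fx=8,fy=8,interpolation=cv2.INTER_CUBIC))
cv2.imwrite('pics/top17.png',im)
c=wshot('w17'); c=shot('side','side17')
E
```

```text
19.3667 lever 0.4387085479364532 [14.2  7.6 -9. ] 22.869673307684657
```

View pics/top17z.png

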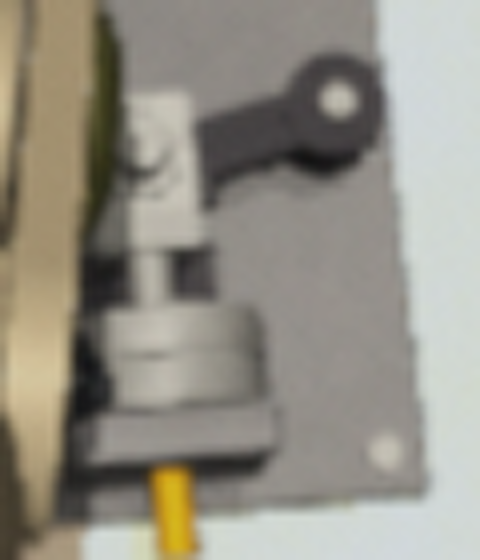

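View pics/top17.png

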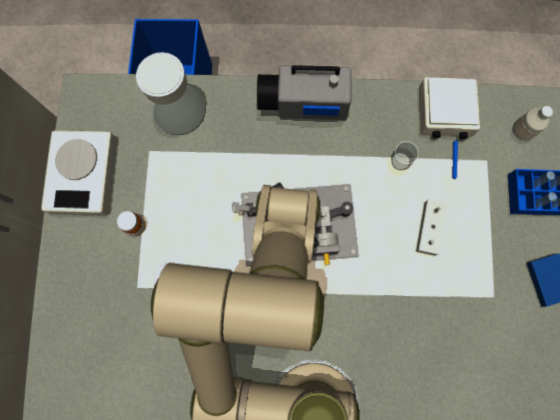

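View pics/w17.png

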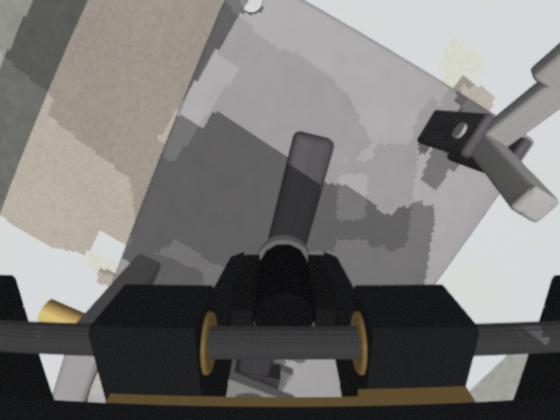

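The top view shows the halves meeting with only a seam at about (322,238). The pin's head is still in the fork, and the wrist view shows the catch still flipped. Handing in while holding.

```bash
python3 - <<'E'
from bench import manip
print(manip.finish_job()); s=manip.get_state(); print(s['t'],s['ft_force'],s['grip_width'])
E
```

```text
the job is handed in; nothing more can be done
None
the job is handed in; nothing more can be done
```

I did all three steps in the order asked and handed the job in at about 19.5 s, still holding the grip with the housing shut.

- **Pin:** I moved it from the block into the fork and lever holes. It went in without resistance until the collar reached the fork at about 7 N. The camera then put the collar top at about 76 mm and the head at about 100 mm; seated would be 75 and 99 mm.
- **Catch:** I pushed it over until it hit its stop at about 12 N. I measured the tip about 39 mm to the +y side of the hinge and 36 mm above it, close to the fully flipped position (43 mm and 34 mm). It was still flipped in the last wrist picture.
- **Lever:** I pulled the grip along its arc until the force rose at a hard stop, about 14 N in x and 8 N in y. The last top view shows the two halves meeting with only a seam between them.
- **Other things:** the dowel, rod, beaker, marker and jar looked unmoved in the last top view. The arm hid the dish there, so I couldn't check it, but it never came near it.

**One disagreement:** the arm's position gives a lever angle of about 0.44 rad, against the nominal 0.4. I put that down to play and slight flex at the grip. The limit is 0.47, and the pictures and the force rise both point to a shut housing. I couldn't read the state after handing in.

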